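# Index a worm-driven vial turntable under its reading head

### The job

Stand the loose capped vial upright and fully down in the empty cup of the worm-driven turntable and let go of it. Then wind the crank clockwise (seen from above), several whole turns, until the turntable's steel lug bears firmly against the rubber stop of the reading head with the new vial under the probe; ease it home by feel and stop as soon as the crank stiffens, without forcing it. Let go, keep clear of the reading head, and leave the other things on the table as they stand.

Things in the scene. Friction and masses are not known exactly. Their poses are not given: they have to be found in the camera images.
- vial_center (a point): Centre (half-way up) of the loose sample vial: amber glass, 28 mm diameter, 80 mm tall with its white cap, about 60 g, standing on the table. Take it by its upper half (10 to 20 mm above this point), because the cup hides the lower 20 mm. z is up along the vial.
- pocket (a point): Centre of the floor of the turntable's only empty cup, 42 mm above the table and 85 mm from the turntable axis; it moves with the turntable. The cup is a plain round ring, 35 mm inside, 43 mm outside, 20 mm deep. Three like cups at 90 degree steps hold capped vials fixed in place (tops 122 mm above the table). Home, the empty cup lies under the probe.
- carousel: The turntable: aluminium disc of 210 mm diameter, top 42 mm above the table; origin on its vertical axis at table height, x pointing to the empty cup. It is driven only by the crank, 16 crank turns to one turn, both clockwise seen from above. A steel lug 12 mm wide stands out of its rim beside the empty cup.
- lug_face (a point): Middle of the leading (clockwise) face of the steel lug, 115 mm from the turntable axis, 40 mm above the table.
- stop_bracket (a point): Middle of the face of the steel bracket on the reading head that carries the rubber stop, 115 mm from the turntable axis, 40 mm above the table. The stop, a black 16 mm round buffer on a setting screw, stands 6 to 20 mm out of this face towards the coming lug, differently each time and not measured; 1 mm there is 5.6 mm of handle travel, so find it by feel.
- head: The reading head, fixed to the table outside the turntable's rim: grey foot, steel post at 165 mm from the turntable axis, 241 mm tall, and an arm at 195 to 215 mm height that reaches in over the cups with a probe pointing down; origin on the turntable axis at table height, x pointing to the post. Its place round the turntable differs from time to time. Fragile: do not push it.
- probe_tip (a point): Lower end of the probe, 137 mm above the table, 85 mm from the turntable axis (15 mm over a vial's cap).
- crank_axis (a point): Point on the vertical axis of the crank, 115 mm above the table, over the grey gearbox (85 mm square, top 66 mm), 215 mm from the turntable axis. Winding takes up to about 4 N sideways at the handle. Once the lug meets the stop this climbs by roughly 1 N per mm of handle travel: 3 to 5 N above the winding force is firm, 8 N above is forcing (over 45 N at the stop). The worm is self-locking: the crank stays where left.
- crank_handle (a point): Centre of the crank's upright black handle: 20 mm diameter, 55 mm tall, from 87 to 142 mm above the table, 40 mm from the crank axis; under it the crank arm's top is at 84 mm. It spins freely on its pin, so a gripper may hold it without turning as it goes round.
- reagent: Bystander: white dropper bottle, 44 mm diameter, 125 mm tall; origin under its centre. It and the vial may stand in each other's place.
- syringe: Bystander: clear plastic syringe lying on the table, 150 mm long; origin under its middle.
- meter: Bystander: white and orange hand-held meter lying flat, 180 x 100 x 30 mm; origin under its centre.
- beaker: Bystander: glass beaker, 72 mm diameter, 95 mm tall; origin under its centre.
- acid: Bystander: clear bottle, 54 mm diameter, 130 mm tall; origin under its centre.
- brush: Bystander: cleaning brush lying on the table.
- water: Bystander: large white bottle with yellow cap, 84 mm diameter, 240 mm tall; origin under its centre.
Not all that is in view belongs to the job. What is shaped like the head but pink or turquoise is not meant.

How it is judged (in metres and radians):
On the way, in this order (a step that is already met when the one before it is completed fails the run):
1. the vial stands upright in the empty cup, let go, before the lug has come to the stop (x of vial_center in the frame of pocket between -0.005 and 0.005 m and y of vial_center in the frame of pocket between -0.005 and 0.005 m and z of vial_center in the frame of pocket below 0.0435 m and angle between vial_center's own z axis and vertical below 0.12 rad and contact force between the fingers and anything else below 0.3 N and contact force between carousel and head below 1 N), for 0.2 s.
2. the lug is wound firmly against the rubber stop with the vial in its cup (x of vial_center in the frame of pocket between -0.005 and 0.005 m and y of vial_center in the frame of pocket between -0.005 and 0.005 m and z of vial_center in the frame of pocket below 0.0435 m and angle between vial_center's own z axis and vertical below 0.12 rad and contact force between carousel and head above 4 N), for 0.2 s.
At the end, for the whole second after the job is handed in: The vial stands upright (within 0.12 rad) in the cup, within 5 mm of its centre each way and down on its floor to 3.5 mm, within 12 mm sideways of the probe tip, and the turntable's lug presses on the rubber stop with more than 4 N (all of step 2 and horizontal distance between vial_center and probe_tip below 0.012 m); the robot touches nothing.
It fails at once if the lug is forced against the stop with more than 45 N (contact force between carousel and head above 45 N).
It fails at once if the robot pushes the reading head with more than 8 N (contact force between any of the fingers, the arm and head above 8 N).
It fails at once if a bystander is moved more than 30 mm (distance of any of reagent, syringe, meter, beaker, acid, brush, water from where it was at the start of the episode above 0.03 m).
It also fails if it takes over 72 s, if anything falls off the work surface, if the arm or the gripper's body presses on something with over 40 N, if the wrist force passes 120 N, or if a joint passes its speed limit or range.

### The arm

A 6-joint arm with a two-finger parallel gripper is mounted at the origin on the work surface. World frame = base frame: x ahead of the robot, y to its left, z up, the work surface at z = 0. Lengths are in mm, angles in rad, forces in N, time in s.
With the tool pointing down it reaches from about 325 to 900 mm from the base axis. Payload 6.1 kg.
Tool frame: the origin (TCP) lies on the centre line of the jaws, within the pads' length; the fingertips stand 11 mm ahead of it and the grasp point (between the pads) lies 8 mm behind it; z points along the fingers, y is the line along which they close (so a half turn about z gives the same grasp; the last joint's range is limited). The gripper opens to 85 mm and grips with 20 to 120 N. Pads are 22 mm wide; open, the fingers measure 114 mm over their backs; the gripper's body (76 mm by 85 mm) begins 54 mm behind the grasp point. The pads swing forward as they close: fully open they stand 13 mm farther back than shut.
Start: joints at [1.208, 0.22, 1.526, -0, 1.395, -0.126], TCP at [146.62, 607.551, 242.3] pointing down, gripper open.
Joint ranges: [-2.98, 2.98], [-0.91, 2.08], [0.09, 2.57], [-1.24, 4.39], [0.2, 2.65], [-2.68, 2.68]. Speed limits (rad/s): [2.57, 2.57, 3.01, 3.14, 3.14, 3.14].

### API

Orientations are given as a rotation vector (axis times angle).
In Python, from workcell import observe, grab_frame, camera_info, job gives the robot as it stands. The module is installed in compiled form; this text tells all that it offers.
- The arm moves only by the tool drive_tool, never from a script. Its argument "motion" is a list of rows, each an object of numbers: "tx", "ty", "tz": the shift along the tool's x, y, z in units of 50 mm (1.0 is 50 mm); "twist": the turn about the tool's z in rad. A call has 1 to 5 rows; each row is the pose to reach, as a shift and turn from the pose commanded when the call began, along the tool's axes at that moment; what a row does not reach only later rows make up. A row lasts 1/10 s, in which the tool goes at most 50 mm and 8.59 degrees, less where a joint would pass 70% of its speed; a pose out of reach is approached as far as the arm can. A call with a gripper value outside its range is refused whole. "fingers" is the gripper's target within -1 to 1 (fully open at 1, half-way at 0, shut at -1), set as the call begins (left out, the last holds). The fingers move at their own pace and stop on an object; the grip force is fixed at half the most. Time passes only in rows, so rows that repeat a pose let the fingers close. It gives the time, the measured TCP pose, the force, the opening and the grip force at its end, in the units of the state.
- observe(): the state, without advancing time (a new reading comes with each control period).
- grab_frame(name): name is "scene" or "top" or "wrist"; returns the picture (384x512x3 uint8, red, green, blue); there is no depth.
- camera_info(name): a dict with "fov_y" (degrees; the focal length in pixels is half the picture's height over the tangent of half this angle, whatever the lens; pixels are square), "cx", "cy" (the principal point, pixels), "dist_coeffs" ([k1, k2, p1, p2, k3] as OpenCV has them; the pictures are not rectified), "R" (3x3) and "t" (3): a world point X has camera coordinates R X + t. Camera axes: x right, y down, z forward; pixel columns grow to the right and rows downward; lengths in mm; the calibration is good to about 2 mm. A picture is of the moment at which its call begins: read the wrist's pose just before it. camera_info takes no time and is no camera call; for the wrist camera it gives the pose at the moment of the call.
- job.sign_off(): hands the job in; it is judged then, once.
The state is a dict: "clock": time; "joint_positions": joint angles; "qvel": joint speeds; "tau": joint torques, N m; "tool_pos": TCP position; "eef_rot": TCP orientation; "ft_force": force on the tool from outside, world axes, zero at the start; "torque": the same for the moment, N m; "width": opening from 0.0 (shut) to 1.0 (fully open); "gripper_force": force on a finger pad.
Only numpy, scipy, OpenCV 4.12 (cv2) and the standard library are available. Lean on these libraries where they do the work, as an engineer would, in place of code of your own. Each camera call takes 0.05 s, during which the arm holds its last target. There are 200 camera calls.

## Working session

There is one attempt and no reset: what is moved stays moved. The work goes in short steps, Python scripts to look and compute and a tool call to move; the robot and the scene stay as the last step left them, time stands still between calls to the robot, and variables do not carry over. Pictures are saved under pics/ and viewed, at most 10 in all, crops included, and the job is handed in when it is done.

Besides the shell and the picture viewer there is one more tool, called after "Call:" as name([rows], argument=value, ...), one row to a line, values as JSON. drive_tool: Moves the arm, as the interface text tells. Its arguments: {"type":"object","properties":{"motion":{"type":"array","items":{"type":"object","properties":{"tx":{"type":"number"},"ty":{"type":"number"},"tz":{"type":"number"},"twist":{"type":"number"}}}},"fingers":{"type":"number"}},"required":["motion"]}

```bash
mkdir -p pics && cat > h.py <<'E'
import numpy as np, cv2
from workcell import observe, grab_frame, camera_info, job
def K(ci):
    f=192/np.tan(np.radians(ci["fov_y"])/2)
    return np.array([[f,0,ci["cx"]],[0,f,ci["cy"]],[0,0,1.]])
def ray(ci,uv):
    p=cv2.undistortPoints(np.array([[uv]],float),K(ci),np.array(ci["dist_coeffs"],float))[0,0]
    R=np.array(ci["R"]);t=np.array(ci["t"])
    return -R.T@t, R.T@np.array([p[0],p[1],1])
def onz(ci,uv,z):
    o,d=ray(ci,uv); return o+d*(z-o[2])/d[2]
def proj(ci,X):
    r,_=cv2.Rodrigues(np.array(ci["R"],float))
    return cv2.projectPoints(np.array(X,float).reshape(-1,3),r,np.array(ci["t"],float),K(ci),np.array(ci["dist_coeffs"],float))[0][:,0]
def save(n,im,s=1.5): cv2.imwrite(n,cv2.resize(im[:,:,::-1],None,fx=s,fy=s,interpolation=cv2.INTER_CUBIC))
E
python3 - <<'E'
from h import *
a=grab_frame("scene");b=grab_frame("top")
np.save("a.npy",a);np.save("b.npy",b)
save("pics/scene.png",a);save("pics/top.png",b)
for n in("scene","top","wrist"):
    c=camera_info(n);print(n,c["fov_y"],c["dist_coeffs"],np.round(-np.array(c["R"]).T@c["t"]),np.round(c["R"],2).tolist())
print(observe())
E
```

```text
scene 46.1324992111381 [0.06307178 0.         0.         0.         0.        ] [1499.  675. 1020.] [[-0.52, 0.85, -0.01], [0.5, 0.3, -0.81], [-0.69, -0.42, -0.59]]
top 45.282369663132265 [-0.1432754  0.         0.         0.         0.       ] [ 145.    7. 1942.] [[0.02, -1.0, 0.0], [-0.99, -0.02, -0.16], [0.16, 0.0, -0.99]]
wrist 58.24280638931922 [0.01121546 0.         0.         0.         0.        ] [ 80. 624. 374.] [[0.23, 0.97, -0.0], [0.94, -0.22, 0.27], [0.26, -0.07, -0.96]]
{'clock': 0.1, 'joint_positions': array([ 1.20790283e+00,  2.21154465e-01,  1.52753225e+00,  3.42657967e-05,
        1.39471665e+00, -1.26121780e-01]), 'qvel': array([-0.00164392, -0.00266373, -0.0012242 ,  0.00043607, -0.0022007 ,
       -0.00014514]), 'tau': array([ 1.12806687e-03, -4.98247540e+01, -3.90548015e+01, -3.47096548e-04,
        5.63006761e-03,  1.18746075e-05]), 'tool_pos': array([146.41464233, 607.047191  , 241.28535759]), 'eef_rot': array([-3.71005621e-01, -3.11913324e+00,  2.74642190e-03]), 'ft_force': array([-0.56560987, -0.39572859, -0.12282816]), 'torque': array([-0.01473042,  0.01925255, -0.04198805]), 'gripper_force': 0.0, 'width': 0.9999169521472347}
```

View pics/scene.png

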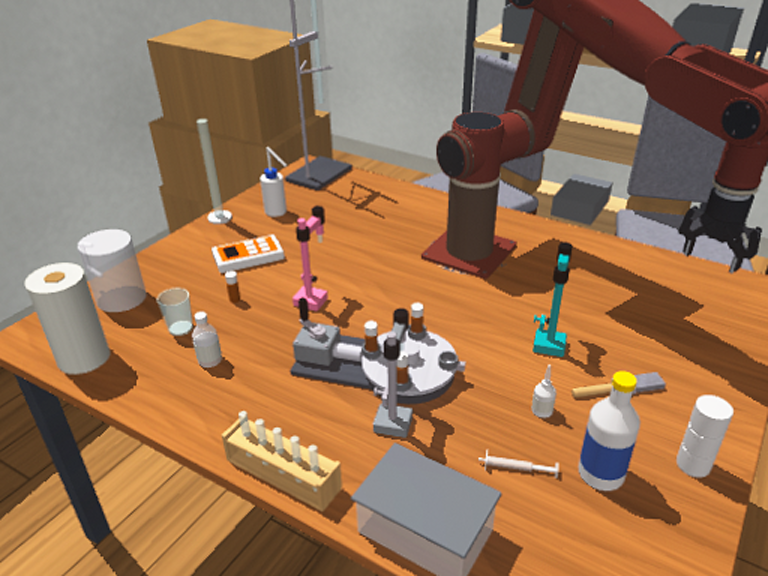

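View pics/top.png

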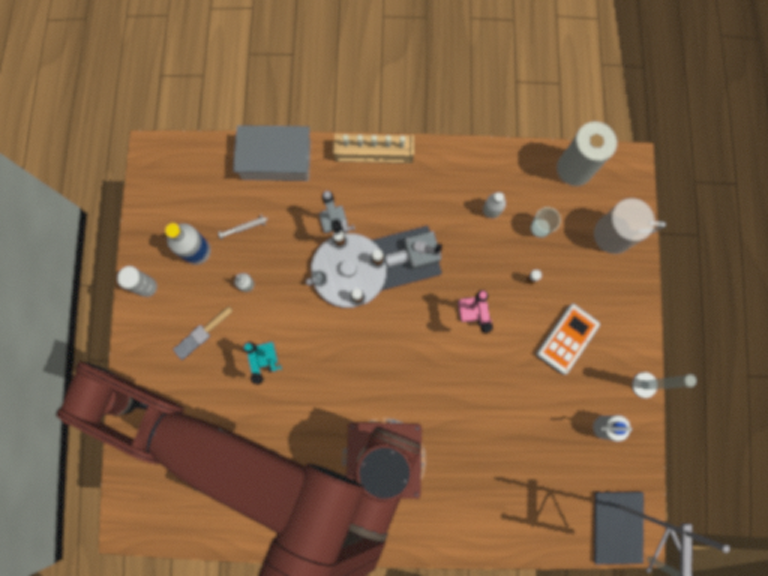

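The scene view shows the loose amber vial at about (232,287) and the top view shows it at (536,275). Other things that could be mistaken for it:
- The three fixed amber vials on the disc, scene (371,335), (417,320) and (402,370).
- The white dropper bottle (545,395).
- The clear bottle (206,340).
- The tubes in the rack.

The empty cup is at scene (448,360) and top (316,278). The grey head is at top (333,212), and the crank handle at top (437,247) and scene (304,310). The pink and turquoise stands are decoys. I choose the loose vial.

```bash
python3 - <<'E'
from h import *
T=camera_info("top");S=camera_info("scene")
def tri(a,b):
    o1,d1=ray(T,np.array(a)/1.5);o2,d2=ray(S,np.array(b)/1.5)
    s=np.linalg.lstsq(np.c_[d1,-d2],o2-o1,rcond=None)[0]
    p,q=o1+s[0]*d1,o2+s[1]*d2; return np.round((p+q)/2,1),round(np.linalg.norm(p-q),1)
print("vial cap",onz(T,np.array([536,275])/1.5,80).round(1),onz(S,np.array([232,274])/1.5,80).round(1),tri((536,275),(232,274)))
print("handle",onz(T,np.array([437,247])/1.5,142).round(1),tri((437,247),(304,302)))
print("cup",onz(T,np.array([316,278])/1.5,62).round(1),onz(S,np.array([448,357])/1.5,62).round(1))
# disc
b=np.load("b.npy");hsv=cv2.cvtColor(b,cv2.COLOR_RGB2HSV)
m=((hsv[...,1]<60)&(hsv[...,2]>120)).astype(np.uint8)
r=np.zeros_like(m);r[150:210,200:262]=1
n,l,st,ce=cv2.connectedComponentsWithStats(m*r);i=1+st[1:,4].argmax()
c=max(cv2.findContours((l==i).astype(np.uint8),0,cv2.CHAIN_APPROX_NONE)[0],key=len)
e=cv2.minEnclosingCircle(c);print("disc",e,onz(T,e[0],42).round(1))
print("head post top",onz(T,np.array([328,197])/1.5,241).round(1))
print("caps",[onz(T,np.array(p)/1.5,122).round(1) for p in((339,238),(378,256),(357,296))])
print("gearbox", onz(T,np.array([420,246])/1.5,84).round(1))
E
```

```text
vial cap [ 514.8 -410.    80. ] [ 515.7 -401.5   80. ] (array([ 513.5, -408.2,   77. ]), np.float64(6.0))
handle [ 571.7 -129.7  142. ] (array([ 573.4, -129.6,  132.6]), np.float64(2.1))
cup [494.3 198.6  62. ] [500.1 195.8  62. ]
disc ((234.10569763183594, 177.55325317382812), 28.221752166748047) [533.7 103.1  42. ]
head post top [672.9 158.4 241. ]
caps [array([594.9, 134.6, 122. ]), array([547.5,  27.6, 122. ]), array([436.9,  80.9, 122. ])]
gearbox [587.1 -87.1  84. ]
```

```bash
cat >> h.py <<'E'
from scipy.spatial.transform import Rotation as Ro
def to(x,y,z,yaw=None):
    "shift in tool units from measured pose to world target; yaw = world angle (deg) of tool y axis, mod 180"
    o=observe();R=Ro.from_rotvec(o["eef_rot"]).as_matrix()
    d=R.T@(np.array([x,y,z])-o["tool_pos"])/50
    a=np.degrees(np.arctan2(R[1,1],R[0,1]))
    s="t=%.2f pos %s yaw_y %.1f  d(tool) %s dist %.0f"%(o["clock"],o["tool_pos"].round(1),a,d.round(3),50*np.linalg.norm(d))
    if yaw is not None: s+=" twist %.3f"%-np.radians((yaw-a+90)%180-90)
    print(s)
    return R
E
python3 - <<'E'
from h import *
print(to(450,100,400).round(3)); to(515,-408,300)
E
```

```text
t=0.10 pos [146.4 607.  241.3] yaw_y 76.4  d(tool) [-8.28  -8.439 -3.161] dist 612
[[-0.972  0.235 -0.001]
 [ 0.235  0.972 -0.002]
 [ 0.    -0.002 -1.   ]]
t=0.10 pos [146.4 607.  241.3] yaw_y 76.4  d(tool) [-11.928 -18.007  -1.145] dist 1081
```

Call:
drive_tool([
  {"tz":-0.9,"tx":-0.2,"ty":-0.2},
  {"tz":-1.7,"tx":-0.6,"ty":-0.6},
  {"tz":-2.5,"tx":-1,"ty":-1},
  {"tz":-3.1,"tx":-1.5,"ty":-1.5},
  {"tz":-3.2,"tx":-2.2,"ty":-2.2},
], fingers=1)

```text
invalid input
```

Call:
drive_tool([
  {"tx":-0.7,"ty":-0.7},
  {"tx":-1.4,"ty":-1.4},
  {"tx":-2.1,"ty":-2.1},
  {"tx":-2.8,"ty":-2.8},
  {"tx":-3.5,"ty":-3.5},
])

```text
invalid input
```

Call:
drive_tool([
  {"tx":-0.7,"ty":-0.7},
  {"tx":-1.4,"ty":-1.4},
  {"tx":-2.1,"ty":-2.1},
  {"tx":-2.6,"ty":-2.7},
  {"tx":-2.6,"ty":-2.7},
])

```text
invalid input
```

```bash
python3 - <<'E'
from h import *
print(to(515,-408,300).round(2))
c=camera_info("wrist");a=grab_frame("wrist");np.save("w1.npy",a);save("pics/w1.png",a)
import pickle;pickle.dump(c,open("w1.pkl","wb"))
print(proj(c,[[518,110,42],[497,197,62],[600,-90,84]]).round(),np.round(-np.array(c["R"]).T@c["t"]))
E
```

```text
t=0.10 pos [146.4 607.  241.3] yaw_y 76.4  d(tool) [-11.928 -18.007  -1.145] dist 1081
[[-0.97  0.23 -0.  ]
 [ 0.23  0.97 -0.  ]
 [ 0.   -0.   -1.  ]]
[[ -37.  516.]
 [   7.  511.]
 [-181.  628.]] [ 80. 624. 374.]
```

View pics/w1.png

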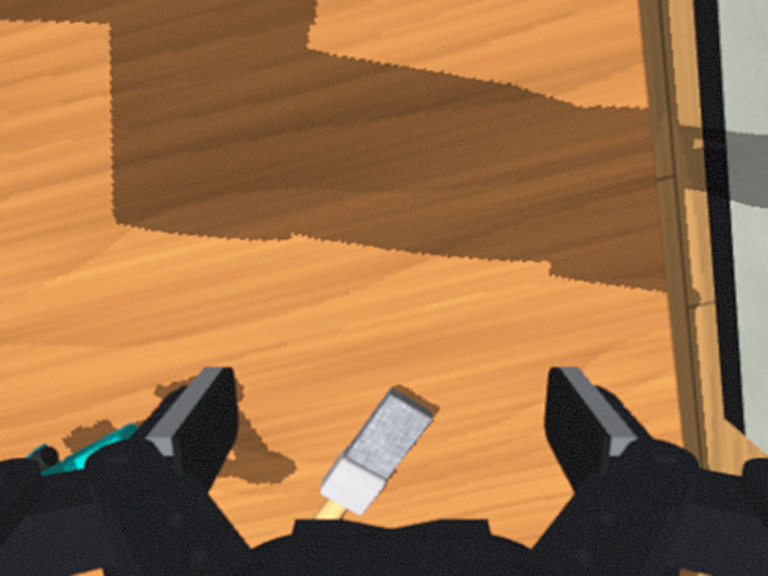

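The wrist view shows the start pose, with the brush at (380,450) and the turquoise decoy at (100,450). The moves were refused, so I'll try giving every field as a float.

Call:
drive_tool([
  {"tx":-0.2,"ty":-0.2,"tz":-0.9,"twist":0.0},
  {"tx":-0.6,"ty":-0.6,"tz":-1.7,"twist":0.0},
  {"tx":-1.0,"ty":-1.0,"tz":-2.5,"twist":0.0},
  {"tx":-1.5,"ty":-1.5,"tz":-3.1,"twist":0.0},
  {"tx":-2.2,"ty":-2.2,"tz":-3.2,"twist":0.0},
], fingers=1.0)

```text
clock: 0.65
tool_pos: [228.3, 475.4, 407.1]
eef_rot: [0.367, 3.117, 0.011]
ft_force: [1.6, -0.7, 1.4]
width: 1.006
gripper_force: 0.0
```

Call:
drive_tool([
  {"tx":-0.7,"ty":-0.7,"tz":0.0,"twist":0.0},
  {"tx":-1.4,"ty":-1.4,"tz":0.0,"twist":0.0},
  {"tx":-2.1,"ty":-2.1,"tz":0.0,"twist":0.0},
  {"tx":-2.8,"ty":-2.8,"tz":0.0,"twist":0.0},
  {"tx":-3.5,"ty":-3.5,"tz":0.0,"twist":0.0},
])

```text
clock: 1.15
tool_pos: [357.2, 261.8, 402.2]
eef_rot: [0.37, 3.119, 0.0]
ft_force: [0.8, 0.5, -0.3]
width: 0.999
gripper_force: 0.0
```

Call:
drive_tool([
  {"tx":-0.7,"ty":-0.7,"tz":0.0,"twist":0.0},
  {"tx":-1.4,"ty":-1.4,"tz":0.0,"twist":0.0},
  {"tx":-2.1,"ty":-2.1,"tz":0.0,"twist":0.0},
  {"tx":-2.6,"ty":-2.7,"tz":0.0,"twist":0.0},
  {"tx":-2.6,"ty":-2.7,"tz":0.0,"twist":0.0},
])

```text
clock: 1.65
tool_pos: [452.8, 97.9, 401.4]
eef_rot: [-0.38, -3.118, 0.003]
ft_force: [0.4, 0.6, 0.4]
width: 1.001
gripper_force: 0.0
```

```bash
python3 - <<'E'
from h import *
print(to(515,-408,300,-38).round(2))
c=camera_info("wrist");a=grab_frame("wrist");np.save("w1.npy",a);save("pics/w1b.png",a)
import pickle;pickle.dump(c,open("w1.pkl","wb"))
print(proj(c,[[518,110,42],[497,197,62],[600,-90,84]]).round(),np.round(-np.array(c["R"]).T@c["t"]))
E
```

```text
t=1.65 pos [452.8  97.9 401.4] yaw_y 76.1  d(tool) [-3.642 -9.519  2.044] dist 520 twist -1.150
[[-0.97  0.24 -0.  ]
 [ 0.24  0.97 -0.  ]
 [ 0.   -0.   -1.  ]]
[[279. 183.]
 [337. 158.]
 [159. 275.]] [387. 116. 534.]
```

View pics/w1b.png

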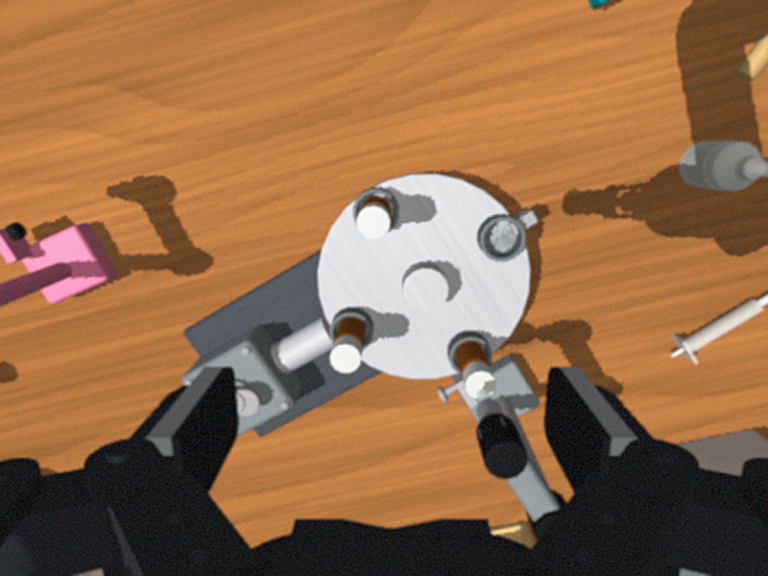

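The wrist view shows the disc centred near (424,276), the empty cup at (502,237), and the lug at (530,218). The head arm and probe are at (500,445) and the gearbox is at (245,385). I'll fit the disc and cup, then move on to the vial.

```bash
python3 - <<'E'
from h import *
import pickle
c=pickle.load(open("w1.pkl","rb"));a=np.load("w1.npy");h=cv2.cvtColor(a,cv2.COLOR_RGB2HSV)
m=((h[...,1]<40)&(h[...,2]>150)).astype(np.uint8)
r=np.zeros_like(m);cv2.circle(r,(283,184),78,1,-1)
n,l,st,ce=cv2.connectedComponentsWithStats(m*r);i=1+st[1:,4].argmax()
hull=cv2.convexHull(max(cv2.findContours((l==i).astype(np.uint8),0,cv2.CHAIN_APPROX_NONE)[0],key=len))[:,0]
P=np.array([onz(c,p,42)[:2] for p in hull]);
(x,y),rad=cv2.minEnclosingCircle(P.astype(np.float32));print("disc",x,y,rad)
# robust: points on 105 mm
from scipy.optimize import least_squares
s=least_squares(lambda q:np.hypot(P[:,0]-q[0],P[:,1]-q[1])-105,[x,y],loss="soft_l1");C=s.x;print(C,np.abs(s.fun).mean())
cup=onz(c,np.array([502,237])/1.5,62);fl=onz(c,np.array([504,238])/1.5,42);print("cup",cup,np.linalg.norm(cup[:2]-C),"floor",fl,np.linalg.norm(fl[:2]-C))
for p in((374,217),(346,358),(481,382)):
    q=onz(c,np.array(p)/1.5,122);print(q,np.linalg.norm(q[:2]-C),np.degrees(np.arctan2(*(q[:2]-C)[::-1])))
print("cupang",np.degrees(np.arctan2(*(cup[:2]-C)[::-1])))
cr=onz(c,np.array([246,402])/1.5,84);print("crank",cr,np.linalg.norm(cr[:2]-C))
lug=onz(c,np.array([530,218])/1.5,42);print("lug",lug,np.degrees(np.arctan2(*(lug[:2]-C)[::-1])))
to(515,-408,250,90-38)
E
```

```text
disc 530.16455078125 109.10370635986328 110.99591827392578
[525.7031705  112.48881649] 1.9693838394118732
cup [495.66825466 193.52489468  62.        ] 86.42304170363795 floor [501.69522384 198.51508296  42.        ] 89.31349296225747
[441.48262044  87.47572838 122.        ] 87.85644899595648 -163.45884008766149
[553.65726585  33.81929414 122.        ] 83.48847342508903 -70.43805439293354
[603.64370408 142.33114829 122.        ] 83.45832217829418 20.951138768570576
cupang 110.33653662884166
crank [590.24239908 -79.40833083  84.        ] 202.45944575802847
lug [488.62066401 226.01804887  42.        ] 108.08879779662908
t=1.70 pos [452.  100.  401.7] yaw_y 76.2  d(tool) [-3.656 -9.562  3.033] dist 534 twist 0.422
```

Call:
drive_tool([
  {"tx":-0.35,"ty":-0.9,"tz":0.0,"twist":0.0},
  {"tx":-0.7,"ty":-1.8,"tz":0.0,"twist":0.0},
  {"tx":-1.0,"ty":-2.7,"tz":0.0,"twist":0.0},
  {"tx":-1.35,"ty":-3.6,"tz":0.0,"twist":0.0},
  {"tx":-1.7,"ty":-4.5,"tz":0.0,"twist":0.0},
])

```text
clock: 2.2
tool_pos: [481.4, -136.9, 402.6]
eef_rot: [0.368, 3.119, 0.001]
ft_force: [0.9, 0.7, 0.2]
width: 1.0
gripper_force: 0.0
```

Call:
drive_tool([
  {"tx":-0.35,"ty":-0.9,"tz":0.0,"twist":0.0},
  {"tx":-0.7,"ty":-1.8,"tz":0.0,"twist":0.0},
  {"tx":-1.0,"ty":-2.7,"tz":0.3,"twist":0.0},
  {"tx":-1.3,"ty":-3.5,"tz":0.8,"twist":0.0},
  {"tx":-1.3,"ty":-3.9,"tz":1.5,"twist":0.0},
])

```text
clock: 2.7
tool_pos: [500.2, -343.8, 327.7]
eef_rot: [0.372, 3.117, -0.003]
ft_force: [-0.1, 1.2, 0.1]
width: 1.002
gripper_force: 0.0
```

```bash
python3 - <<'E'
from h import *
to(515,-408,200,52)
c=camera_info("wrist");a=grab_frame("wrist");np.save("w2.npy",a)
p=proj(c,[[514,-408,80]])[0];print(p)
h=cv2.cvtColor(a,cv2.COLOR_RGB2HSV)
m=((h[...,1]<45)&(h[...,2]>170)).astype(np.uint8)
n,l,st,ce=cv2.connectedComponentsWithStats(m)
for i in range(1,n):
    if st[i,4]>60 and np.linalg.norm(ce[i]-p)<90: print(st[i],ce[i].round(1),onz(c,ce[i],80).round(1))
x,y=p.astype(int);x0=max(0,min(x-100,312));y0=max(0,min(y-80,224));print(x0,y0)
save("pics/w2.png",a[y0:y0+160,x0:x0+200],3)
E
```

```text
t=2.70 pos [ 500.2 -343.8  327.7] yaw_y 76.4  d(tool) [-0.582 -1.174  2.557] dist 144 twist 0.426
[207.98783148 180.31051111]
[196 171  24  23 427] [207.5 182. ] [ 515.8 -409.1   80. ]
107 100
```

View pics/w2.png

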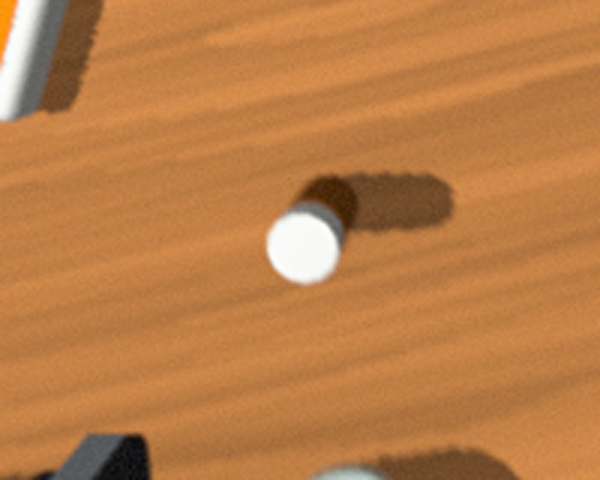

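The crop confirms the amber vial with its white cap at full-image (207.5,182), which puts it at (515.8, -409.1). This agrees with the other views.

Call:
drive_tool([
  {"tx":-0.3,"ty":-0.6,"tz":0.6,"twist":0.0},
  {"tx":-0.61,"ty":-1.2,"tz":1.3,"twist":0.0},
  {"tx":-0.61,"ty":-1.2,"tz":2.2,"twist":0.0},
  {"tx":-0.61,"ty":-1.2,"tz":3.1,"twist":0.0},
  {"tx":-0.61,"ty":-1.2,"tz":3.6,"twist":0.0},
])

```text
clock: 3.25
tool_pos: [513.6, -403.5, 142.5]
eef_rot: [-0.369, -3.115, -0.007]
ft_force: [0.2, 0.6, -0.3]
width: 0.997
gripper_force: 0.0
```

```bash
python3 - <<'E'
from h import *
to(516,-409,47)
c=camera_info("wrist");a=grab_frame("wrist")
p=proj(c,[[516,-409,80]])[0];print(p)
h=cv2.cvtColor(a,cv2.COLOR_RGB2HSV)
m=((h[...,1]<45)&(h[...,2]>170)).astype(np.uint8)
n,l,st,ce=cv2.connectedComponentsWithStats(m)
for i in range(1,n):
    if st[i,4]>60 and np.linalg.norm(ce[i]-p)<60: print(st[i],ce[i].round(1),onz(c,ce[i],80).round(1))
to(516,-409,47)
E
```

```text
t=3.25 pos [ 513.6 -403.5  142.5] yaw_y 76.5  d(tool) [-0.082 -0.105  1.91 ] dist 96
[250.2756075  217.47462595]
[230 202  41  38 584] [244.5 225.1] [ 519.9 -413.6   80. ]
t=3.30 pos [ 512.2 -402.   138.8] yaw_y 76.5  d(tool) [-0.124 -0.131  1.834] dist 92
```

Call:
drive_tool([
  {"tx":-0.1,"ty":-0.12,"tz":0.8,"twist":0.0},
  {"tx":-0.1,"ty":-0.12,"tz":1.0,"twist":0.0},
  {"tx":-0.1,"ty":-0.12,"tz":1.0,"twist":0.0},
])

```text
clock: 3.6
tool_pos: [517.5, -411.9, 95.9]
eef_rot: [-0.369, -3.117, -0.005]
ft_force: [-0.9, -0.0, 0.0]
width: 1.002
gripper_force: 0.0
```

```bash
python3 - <<'E'
from h import *
to(517,-409.5,47)
c=camera_info("wrist");a=grab_frame("wrist");save("pics/w3.png",a[130:330,100:400],2)
print(proj(c,[[517,-409.5,80]])-[100,130])
E
```

```text
t=3.60 pos [ 517.5 -411.9   95.9] yaw_y 76.5  d(tool) [0.017 0.041 0.978] dist 49
[[162.79988937 112.32260608]]
```

View pics/w3.png

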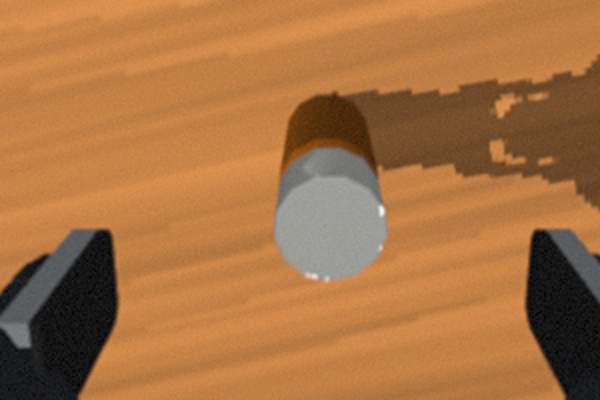

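The cap centre is at crop (330,228), within 2 px of the prediction and between the jaws. Next I descend and grip.

Call:
drive_tool([
  {"tx":0.0,"ty":0.04,"tz":0.5,"twist":0.0},
  {"tx":0.0,"ty":0.04,"tz":0.97,"twist":0.0},
  {"tx":0.0,"ty":0.04,"tz":0.97,"twist":0.0},
])

```text
clock: 3.95
tool_pos: [517.6, -410.7, 47.9]
eef_rot: [-0.37, -3.117, -0.003]
ft_force: [-0.6, 1.1, -0.9]
width: 0.997
gripper_force: 0.0
```

Call:
drive_tool([
  {"tx":0.0,"ty":0.0,"tz":0.0,"twist":0.0},
  {"tx":0.0,"ty":0.0,"tz":0.0,"twist":0.0},
  {"tx":0.0,"ty":0.0,"tz":0.0,"twist":0.0},
  {"tx":0.0,"ty":0.0,"tz":0.0,"twist":0.0},
  {"tx":0.0,"ty":0.0,"tz":0.0,"twist":0.0},
], fingers=-1.0)

```text
clock: 4.45
tool_pos: [519.0, -412.7, 50.3]
eef_rot: [0.371, 3.118, -0.002]
ft_force: [0.2, 1.6, 6.1]
width: 0.303
gripper_force: 58.8
```

Call:
drive_tool([
  {"tx":0.0,"ty":0.0,"tz":0.0,"twist":0.0},
  {"tx":0.0,"ty":0.0,"tz":0.0,"twist":0.0},
  {"tx":0.0,"ty":0.0,"tz":0.0,"twist":0.0},
])

```text
clock: 4.75
tool_pos: [519.0, -412.7, 50.4]
eef_rot: [0.371, 3.118, -0.002]
ft_force: [0.1, 2.0, 6.0]
width: 0.3
gripper_force: 58.8
```

Call:
drive_tool([
  {"tx":0.0,"ty":0.0,"tz":-0.5,"twist":0.0},
  {"tx":0.0,"ty":0.0,"tz":-1.4,"twist":0.0},
  {"tx":0.0,"ty":0.0,"tz":-2.3,"twist":0.0},
  {"tx":0.0,"ty":0.0,"tz":-3.2,"twist":0.0},
  {"tx":0.1,"ty":0.3,"tz":-4.1,"twist":0.0},
])

```text
clock: 5.25
tool_pos: [516.4, -397.4, 255.4]
eef_rot: [-0.374, -3.119, 0.001]
ft_force: [0.9, -0.8, -0.9]
width: 0.299
gripper_force: 59.0
```

Call:
drive_tool([
  {"tx":0.1,"ty":0.3,"tz":-0.8,"twist":0.0},
  {"tx":0.2,"ty":0.8,"tz":-1.5,"twist":0.0},
  {"tx":0.4,"ty":1.7,"tz":-1.6,"twist":0.0},
  {"tx":0.7,"ty":2.6,"tz":-1.6,"twist":0.0},
  {"tx":0.95,"ty":3.5,"tz":-1.6,"twist":0.0},
])

```text
clock: 5.75
tool_pos: [511.3, -213.6, 334.2]
eef_rot: [0.372, 3.119, -0.0]
ft_force: [1.3, 0.3, -1.6]
width: 0.302
gripper_force: 59.1
```

Call:
drive_tool([
  {"tx":0.25,"ty":0.9,"tz":0.0,"twist":0.0},
  {"tx":0.5,"ty":1.8,"tz":0.0,"twist":0.0},
  {"tx":0.75,"ty":2.7,"tz":0.0,"twist":0.0},
  {"tx":1.0,"ty":3.6,"tz":0.0,"twist":0.0},
  {"tx":1.25,"ty":4.5,"tz":0.0,"twist":0.0},
])

```text
clock: 6.25
tool_pos: [503.3, 20.0, 333.8]
eef_rot: [0.372, 3.119, -0.0]
ft_force: [0.1, -0.3, -0.2]
width: 0.298
gripper_force: 59.1
```

Call:
drive_tool([
  {"tx":0.25,"ty":0.9,"tz":0.0,"twist":0.0},
  {"tx":0.5,"ty":1.8,"tz":0.0,"twist":0.0},
  {"tx":0.75,"ty":2.6,"tz":0.5,"twist":0.0},
  {"tx":0.95,"ty":3.3,"tz":1.0,"twist":0.0},
  {"tx":0.95,"ty":3.3,"tz":1.5,"twist":0.0},
])

```text
clock: 6.75
tool_pos: [495.4, 193.9, 258.0]
eef_rot: [-0.364, -3.12, -0.003]
ft_force: [0.2, -0.9, -1.8]
width: 0.3
gripper_force: 59.2
```

```bash
python3 - <<'E'
from h import *
to(496.5,195.5,180)
c=camera_info("wrist");a=grab_frame("wrist");np.save("w4.npy",a);save("pics/w4.png",a,1.5)
import pickle;pickle.dump(c,open("w4.pkl","wb"))
print(1.5*proj(c,[[496,195,62],[497,196,42]]))
E
```

```text
t=6.75 pos [495.4 193.9 258. ] yaw_y 76.7  d(tool) [-0.014  0.033  1.559] dist 78
[[390.4648613  249.03248735]
 [392.1949676  244.12129193]]
```

View pics/w4.png

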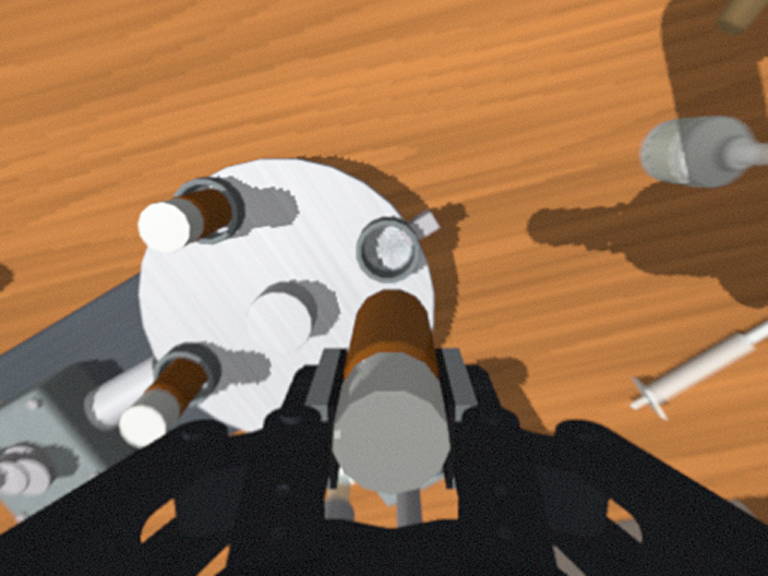

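The cup rim ring is at (388,250), spanning about 62 px. The held vial's cap is at (391,440), hanging straight. I'll compute where to align it.

```bash
python3 - <<'E'
from h import *
import pickle
c=pickle.load(open("w4.pkl","rb"))
a=np.load("w4.npy");g=cv2.cvtColor(a,cv2.COLOR_RGB2GRAY);h=cv2.cvtColor(a,cv2.COLOR_RGB2HSV)
# ring: dark grey, low saturation
m=((h[...,2]<165)&(h[...,1]<70)).astype(np.uint8);r=np.zeros_like(m);cv2.circle(r,(259,167),25,1,-1);
n,l,st,ce=cv2.connectedComponentsWithStats(m*r);i=1+st[1:,4].argmax();k=cv2.convexHull(cv2.findContours((l==i).astype(np.uint8),0,1)[0][0]);print(st[i],cv2.minEnclosingCircle(k))
for p in((388,250),):
    for z in(62,42): print(onz(c,np.array(p)/1.5,z).round(1))
e=cv2.minEnclosingCircle(k);print("ring",onz(c,e[0],62).round(1))
print("cap",onz(c,np.array([391,440])/1.5,287.6).round(1))
to(496.5,195.5,180)
E
```

```text
[ 238  143   46   45 1078] ((260.7545166015625, 166.03785705566406), 23.627582550048828)
[496.3 193.3  62. ]
[500.3 192.3  42. ]
ring [496.1 195.4  62. ]
cap [492.9 195.7 287.6]
t=6.80 pos [493.4 191.6 252.7] yaw_y 76.7  d(tool) [-0.052  0.095  1.454] dist 73
```

Call:
drive_tool([
  {"tx":-0.07,"ty":0.03,"tz":0.7,"twist":0.0},
  {"tx":-0.07,"ty":0.03,"tz":1.4,"twist":0.0},
  {"tx":-0.07,"ty":0.03,"tz":2.1,"twist":0.0},
  {"tx":-0.07,"ty":0.03,"tz":2.4,"twist":0.0},
  {"tx":-0.07,"ty":0.03,"tz":2.4,"twist":0.0},
])

```text
clock: 7.3
tool_pos: [498.5, 189.7, 136.8]
eef_rot: [-0.372, -3.115, 0.003]
ft_force: [-0.4, -1.2, -0.5]
width: 0.303
gripper_force: 59.2
```

```bash
python3 - <<'E'
from h import *
to(498,192.3,92)
c=camera_info("wrist");a=grab_frame("wrist");np.save("w5.npy",a);save("pics/w5.png",a[60:260,110:410],2.6)
import pickle;pickle.dump(c,open("w5.pkl","wb"))
print(2.6*(proj(c,[[496.2,193.7,62]])-[110,60]))
to(498,192.3,92)
E
```

```text
t=7.30 pos [498.5 189.7 136.8] yaw_y 76.4  d(tool) [0.019 0.051 0.896] dist 45
[[401.64037754 365.10773708]]
t=7.35 pos [500.  190.1 138.9] yaw_y 76.4  d(tool) [0.049 0.034 0.938] dist 47
```

View pics/w5.png

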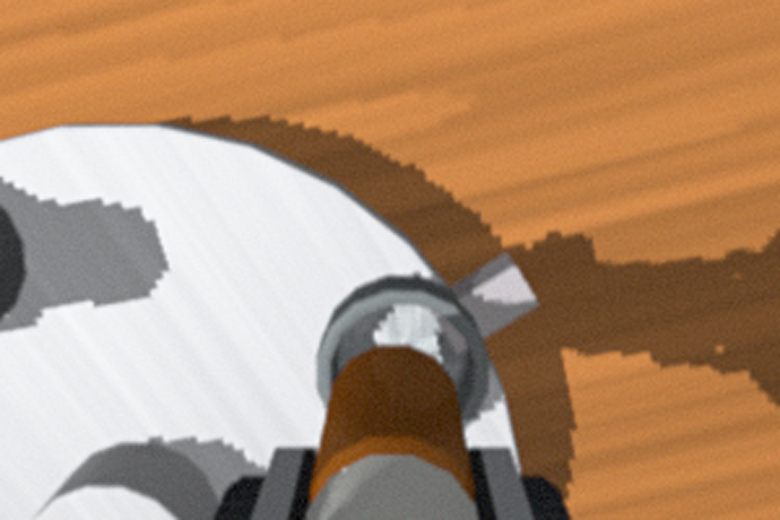

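The rim centre is at about crop (403,361), 4 px per mm. The vial's bottom far edge is at (391,345).

```bash
python3 - <<'E'
from h import *
import pickle
c=pickle.load(open("w5.pkl","rb"))
f=lambda p:np.array(p)/2.6+[110,60]
print("cup",onz(c,f((403,361)),62).round(1))
tx=np.array([-.972,.235,0])
print("vial",(onz(c,f((391,345)),86.5)-14*tx).round(1))
print(observe()["tool_pos"])
E
```

```text
cup [495.3 194.3  62. ]
vial [497.5 190.8  86.5]
[500.03457819 190.08224092 138.90019613]
```

Call:
drive_tool([
  {"tx":0.06,"ty":0.05,"tz":0.2,"twist":0.0},
  {"tx":0.06,"ty":0.05,"tz":0.4,"twist":0.0},
  {"tx":0.06,"ty":0.05,"tz":0.4,"twist":0.0},
  {"tx":0.06,"ty":0.05,"tz":0.4,"twist":0.0},
])

```text
clock: 7.75
tool_pos: [497.8, 193.6, 118.9]
eef_rot: [-0.371, -3.12, 0.0]
ft_force: [0.2, -0.2, -0.7]
width: 0.305
gripper_force: 59.2
```

Call:
drive_tool([
  {"tx":0.01,"ty":0.0,"tz":0.12,"twist":0.0},
  {"tx":0.01,"ty":0.0,"tz":0.24,"twist":0.0},
  {"tx":0.01,"ty":0.0,"tz":0.3,"twist":0.0},
  {"tx":0.01,"ty":0.0,"tz":0.3,"twist":0.0},
])

```text
clock: 8.15
tool_pos: [497.6, 193.4, 103.3]
eef_rot: [0.371, 3.119, -0.001]
ft_force: [1.9, -2.0, -3.0]
width: 0.304
gripper_force: 59.0
```

Call:
drive_tool([
  {"tx":-0.02,"ty":-0.01,"tz":0.1,"twist":0.0},
  {"tx":-0.02,"ty":-0.01,"tz":0.19,"twist":0.0},
  {"tx":-0.02,"ty":-0.01,"tz":0.21,"twist":0.0},
  {"tx":-0.02,"ty":-0.01,"tz":0.21,"twist":0.0},
])

```text
clock: 8.55
tool_pos: [497.7, 193.0, 92.8]
eef_rot: [-0.371, -3.119, 0.0]
ft_force: [0.5, -0.0, -0.4]
width: 0.306
gripper_force: 59.2
```

Call:
drive_tool([
  {"tx":0.0,"ty":0.0,"tz":0.03,"twist":0.0},
  {"tx":0.0,"ty":0.0,"tz":0.03,"twist":0.0},
])

```text
clock: 8.75
tool_pos: [498.3, 193.1, 92.3]
eef_rot: [0.371, 3.12, 0.0]
ft_force: [-0.8, -0.2, 4.4]
width: 0.301
gripper_force: 59.4
```

Call:
drive_tool([
  {"tx":0.0,"ty":0.0,"tz":0.0,"twist":0.0},
  {"tx":0.0,"ty":0.0,"tz":0.0,"twist":0.0},
  {"tx":0.0,"ty":0.0,"tz":0.0,"twist":0.0},
  {"tx":0.0,"ty":0.0,"tz":0.0,"twist":0.0},
  {"tx":0.0,"ty":0.0,"tz":0.0,"twist":0.0},
], fingers=0.6)

```text
clock: 9.25
tool_pos: [498.2, 193.0, 91.8]
eef_rot: [-0.371, -3.12, 0.0]
ft_force: [-0.8, 0.1, 0.4]
width: 0.801
gripper_force: 0.0
```

Call:
drive_tool([
  {"tx":0.0,"ty":0.0,"tz":-0.3,"twist":0.0},
  {"tx":0.0,"ty":0.0,"tz":-1.0,"twist":0.0},
  {"tx":0.0,"ty":0.0,"tz":-1.9,"twist":0.0},
  {"tx":0.0,"ty":0.0,"tz":-2.8,"twist":0.0},
  {"tx":0.0,"ty":0.0,"tz":-3.5,"twist":0.0},
])

```text
clock: 9.75
tool_pos: [498.8, 193.2, 271.3]
eef_rot: [0.371, 3.116, 0.002]
ft_force: [0.8, 0.3, -0.4]
width: 0.796
gripper_force: 0.0
```

```bash
python3 - <<'E'
from h import *
to(600,-90,330)
c=camera_info("wrist");a=grab_frame("wrist");np.save("w6.npy",a)
T=camera_info("top");b=grab_frame("top");np.save("b2.npy",b)
x=np.vstack([a[100:320,60:460],cv2.resize(b[120:220,170:310],(400,286),interpolation=cv2.INTER_CUBIC)[:220]])
save("pics/w6.png",x,1.3)
print(1.3*(proj(c,[[496,194,122],[496,194,62]])-[60,100]))
E
```

```text
t=9.75 pos [498.8 193.2 271.3] yaw_y 76.4  d(tool) [-3.301 -5.029 -1.171] dist 306
[[258.84200581  94.99134414]
 [259.03001977  77.29630806]]
```

View pics/w6.png

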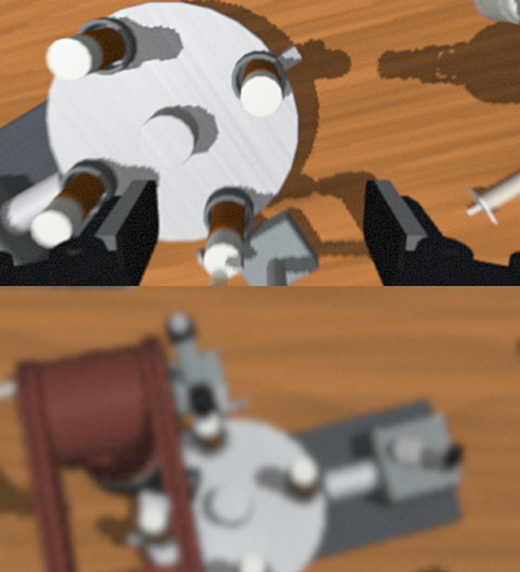

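The upper part shows the new vial seated in the cup, with its cap at (262,97) where predicted. The lower part is a top crop with the crank handle at (453,455). Next I go above the crank.

Call:
drive_tool([
  {"tx":-0.3,"ty":-0.6,"tz":-0.6,"twist":0.0},
  {"tx":-0.7,"ty":-1.4,"tz":-0.8,"twist":0.0},
  {"tx":-1.1,"ty":-2.2,"tz":-0.8,"twist":0.0},
  {"tx":-1.5,"ty":-3.0,"tz":-0.8,"twist":0.0},
  {"tx":-1.9,"ty":-3.8,"tz":-0.8,"twist":0.0},
])

```text
clock: 10.35
tool_pos: [545.8, -15.6, 307.2]
eef_rot: [0.371, 3.119, 0.0]
ft_force: [0.6, -0.2, 0.1]
width: 0.804
gripper_force: 0.0
```

Call:
drive_tool([
  {"tx":-0.4,"ty":-0.8,"tz":0.0,"twist":0.0},
  {"tx":-0.8,"ty":-1.6,"tz":0.0,"twist":0.0},
  {"tx":-1.0,"ty":-2.1,"tz":0.0,"twist":0.0},
  {"tx":-1.0,"ty":-2.1,"tz":0.0,"twist":0.0},
])

```text
clock: 10.75
tool_pos: [569.6, -131.3, 306.3]
eef_rot: [-0.378, -3.118, 0.001]
ft_force: [-1.3, 0.7, 0.4]
width: 0.8
gripper_force: 0.0
```

```bash
python3 - <<'E'
from h import *
to(572,-130,180)
c=camera_info("wrist");a=grab_frame("wrist");np.save("w7.npy",a);save("pics/w7.png",a,1.5)
import pickle;pickle.dump(c,open("w7.pkl","wb"))
print(1.5*(proj(c,[[572,-130,142],[572,-130,87],[594,-90,84]])))
g=a.max(2);p=proj(c,[[572,-130,142]])[0]
n,l,st,ce=cv2.connectedComponentsWithStats((g<50).astype(np.uint8))
for i in range(1,n):
    if st[i,4]>100: print(st[i],ce[i])
E
```

```text
t=10.75 pos [ 569.6 -131.3  306.3] yaw_y 76.2  d(tool) [-0.042  0.04   2.527] dist 126
[[392.41644694 263.06507705]
 [392.27407592 244.76592051]
 [454.93775674 260.50479937]]
[  28    0   48   51 1657] [53.78394689 25.27881714]
[ 95   1  14  17 112] [102.35714286   9.42857143]
[252 161  19  28 435] [261.04827586 174.36781609]
[    0   240   512   144 36000] [257.71833333 336.84272222]
```

View pics/w7.png

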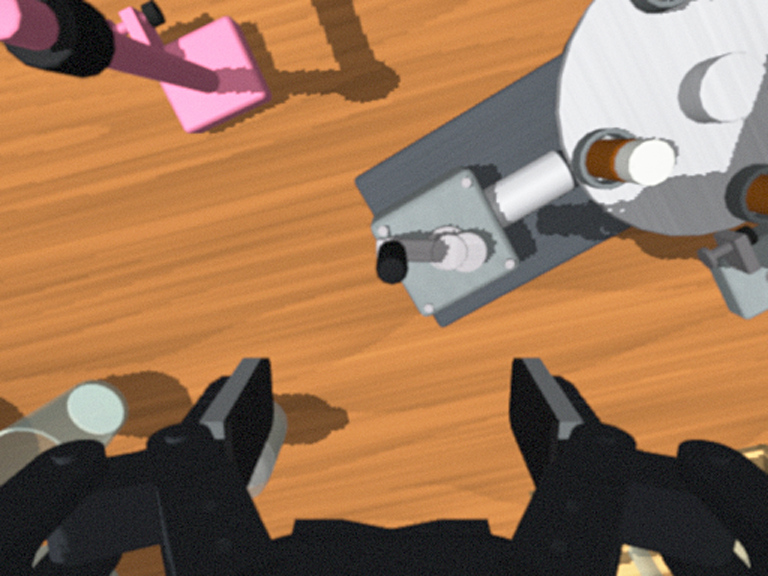

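The view shows the handle top at (391,268), the gearbox centred at about (447,247), and the clear bottle under the left finger at (265,445). The pink decoy is far off.

```bash
python3 - <<'E'
from h import *
import pickle
c=pickle.load(open("w7.pkl","rb"));T=camera_info("top")
f=lambda p,z:onz(c,np.array(p)/1.5,z).round(1)
H=f((391.5,268.5),142);print("handle",H)
q=np.mean([f(p,66)[:2] for p in((467,182),(510,264),(428,310),(383,231))],0);print("axis",q,np.linalg.norm(q-H[:2]),np.linalg.norm(q-[524.5,113.5]))
print("acid",onz(T,np.array([497,198])/1.5,130).round(1))
to(H[0],H[1],160)
E
```

```text
handle [ 575.1 -131.3  142. ]
axis [587.9   -92.575] 40.78560561031306 215.60720216402788
acid [ 717.  -294.1  130. ]
t=10.80 pos [ 569.5 -129.3  306.4] yaw_y 76.3  d(tool) [-0.121 -0.012  2.928] dist 147
```

Call:
drive_tool([
  {"tx":-0.12,"ty":-0.02,"tz":0.9,"twist":0.0},
  {"tx":-0.12,"ty":-0.02,"tz":1.8,"twist":0.0},
  {"tx":-0.12,"ty":-0.02,"tz":2.6,"twist":0.0},
  {"tx":-0.12,"ty":-0.02,"tz":2.7,"twist":0.0},
  {"tx":-0.12,"ty":-0.02,"tz":2.7,"twist":0.0},
], fingers=-0.05)

```text
clock: 11.3
tool_pos: [574.8, -128.8, 171.3]
eef_rot: [-0.369, -3.117, -0.001]
ft_force: [0.0, 0.4, 1.3]
width: 0.475
gripper_force: 0.0
```

```bash
python3 - <<'E'
from h import *
to(575,-131.3,113)
c=camera_info("wrist");a=grab_frame("wrist");g=a.max(2)
p=proj(c,[[575,-131.3,142]])[0];print(p,observe()["width"])
# dark runs on the row through handle top, fingers are dark too
for dy in(-6,0,6):
    r=g[int(p[1])+dy]<55;e=np.flatnonzero(np.diff(r.astype(int)));print(int(p[1])+dy,e.tolist())
u=int(p[0]);r=g[:,u]<55;print("col",np.flatnonzero(np.diff(r.astype(int))).tolist())
T=camera_info("top");C=np.array([524.5,113.5])
for p,z in(((328,197),241),((337,226),215),((339,238),122)):
    q=onz(T,np.array(p)/1.5,z)[:2]-C;print(np.linalg.norm(q),np.degrees(np.arctan2(q[1],q[0])))
E
```

```text
t=11.30 pos [ 574.8 -128.8  171.3] yaw_y 76.5  d(tool) [-0.018 -0.048  1.166] dist 58
[253.67793569 234.60081635] 0.4711779618521999
228 [235, 270]
234 [209, 212, 234, 270, 308, 310]
240 [207, 213, 236, 269, 307, 313]
col [194, 251, 351]
155.05445204503206 16.84110592637197
81.78803054028377 14.795082057478394
73.44928912605157 16.673094674494713
```

Call:
drive_tool([
  {"tx":-0.02,"ty":-0.06,"tz":0.2,"twist":0.0},
  {"tx":-0.02,"ty":-0.06,"tz":0.7,"twist":0.0},
  {"tx":-0.02,"ty":-0.06,"tz":1.15,"twist":0.0},
  {"tx":-0.02,"ty":-0.06,"tz":1.15,"twist":0.0},
])

```text
clock: 11.75
tool_pos: [574.6, -133.0, 112.6]
eef_rot: [-0.371, -3.117, -0.001]
ft_force: [0.1, 0.3, -0.1]
width: 0.474
gripper_force: 0.0
```

Call:
drive_tool([
  {"tx":0.0,"ty":0.0,"tz":0.0,"twist":0.0},
  {"tx":0.0,"ty":0.0,"tz":0.0,"twist":0.0},
  {"tx":0.0,"ty":0.0,"tz":0.0,"twist":0.0},
  {"tx":0.0,"ty":0.0,"tz":0.0,"twist":0.0},
  {"tx":0.0,"ty":0.0,"tz":0.0,"twist":0.0},
], fingers=-1.0)

```text
clock: 12.25
tool_pos: [577.2, -133.6, 116.5]
eef_rot: [0.371, 3.116, -0.001]
ft_force: [-0.7, 1.6, 7.7]
width: 0.219
gripper_force: 59.2
```

```bash
python3 - <<'E'
from h import *
R=to(575,-131.3,113);o=observe();print(o["ft_force"],o["width"])
def plan(ax,ay,steps,comm=None):
    p=o["tool_pos"];v=p[:2]-[ax,ay];a0=np.degrees(np.arctan2(v[1],v[0]));print("ang",a0,np.hypot(*v))
    for s in steps:
        a=np.radians(a0-s);q=np.array([ax+40*np.cos(a),ay+40*np.sin(a),p[2]])
        print(s,(R.T@(q-p)/50).round(2))
plan(587.9,-92.6,[15,30,45,60,75])
E
```

```text
t=12.25 pos [ 577.2 -133.6  116.5] yaw_y 76.4  d(tool) [0.053 0.034 0.07 ] dist 5
[-0.734871    1.64296813  7.6603061 ] 0.2186617964054531
ang -104.65673335381243 42.377914169814126
15 [ 0.21  0.08 -0.  ]
30 [ 0.4   0.16 -0.  ]
45 [ 0.56  0.29 -0.  ]
60 [ 0.68  0.46 -0.  ]
75 [ 0.76  0.66 -0.  ]
```

Call:
drive_tool([
  {"tx":0.1,"ty":0.04,"tz":-0.07,"twist":0.0},
  {"tx":0.21,"ty":0.08,"tz":-0.07,"twist":0.0},
  {"tx":0.4,"ty":0.16,"tz":-0.07,"twist":0.0},
  {"tx":0.56,"ty":0.29,"tz":-0.07,"twist":0.0},
  {"tx":0.68,"ty":0.46,"tz":-0.07,"twist":0.0},
])

```text
clock: 12.75
tool_pos: [548.0, -102.1, 116.8]
eef_rot: [0.372, 3.118, 0.001]
ft_force: [12.0, -1.7, -18.0]
width: 0.215
gripper_force: 59.6
```

```bash
cat > crank.py <<'E'
from h import *
import sys,json,os
# usage: crank.py ax ay rad steps...  ; logs point, prints arc rows from the measured pose + force split
ax,ay,rad=map(float,sys.argv[1:4]);st=[float(s) for s in sys.argv[4:]]
o=observe();R=Ro.from_rotvec(o["eef_rot"]).as_matrix();p=o["tool_pos"];v=p[:2]-[ax,ay];r=np.hypot(*v);a0=np.degrees(np.arctan2(v[1],v[0]))
u=v/r;t=np.array([u[1],-u[0]]);f=o["ft_force"][:2]
print("t %.2f p %s ang %.1f r %.1f  F tang(cw) %.1f rad %.1f z %.1f"%(o["clock"],p.round(1),a0,r,f@t,f@u,o["ft_force"][2]))
for s in st:
    a=np.radians(a0-s);q=np.array([ax+rad*np.cos(a),ay+rad*np.sin(a),p[2]]);print(s,(R.T@(q-p)/50).round(2)[:2])
E
python3 crank.py 587.9 -92.6 40 30 60 90 120 150
```

```text
t 12.75 p [ 548.  -102.1  116.8] ang -166.6 r 41.1  F tang(cw) -4.4 rad -11.3 z -18.0
30.0 [0.07 0.41]
60.0 [-0.06  0.81]
90.0 [-0.37  1.09]
120.0 [-0.77  1.17]
150.0 [-1.17  1.04]
```

Call:
drive_tool([
  {"tx":0.04,"ty":0.4,"tz":0.05,"twist":0.0},
  {"tx":-0.1,"ty":0.8,"tz":0.05,"twist":0.0},
  {"tx":-0.4,"ty":1.08,"tz":0.05,"twist":0.0},
  {"tx":-0.8,"ty":1.16,"tz":0.05,"twist":0.0},
  {"tx":-1.2,"ty":1.03,"tz":0.05,"twist":0.0},
])

```text
clock: 13.25
tool_pos: [617.4, -66.9, 116.4]
eef_rot: [-0.367, -3.116, 0.004]
ft_force: [-16.4, -10.5, 9.9]
width: 0.216
gripper_force: 62.8
```

```bash
python3 crank.py 587.9 -92.6 40 30 60 90 120 150
```

```text
t 13.25 p [617.4 -66.9 116.4] ang 41.0 r 39.1  F tang(cw) -2.8 rad -19.3 z 9.9
30.0 [-0.27 -0.31]
60.0 [-0.34 -0.71]
90.0 [-0.2 -1.1]
120.0 [ 0.12 -1.36]
150.0 [ 0.53 -1.43]
```

```bash
python3 - <<'E'
import numpy as np
P=np.array([[577.2,-133.6],[548,-102.1],[617.4,-66.9]])
x=np.linalg.solve(np.c_[2*P,np.ones(3)],(P**2).sum(1));print(x[:2],np.sqrt(x[2]+x[:2]@x[:2]))
E
sed -i 's|^for s in st:|c0=p-np.array([*f,0])/7.0\nfor s in st:|; s|(q-p)/50|(q-c0)/50|' crank.py
python3 crank.py 586.5 -94 40 30 60 90 120 150
```

```text
[587.77753598 -94.51082379] 40.495036295199135
t 13.25 p [617.4 -66.9 116.4] ang 41.2 r 41.1  F tang(cw) -2.9 rad -19.2 z 9.9
30.0 [-0.21 -0.38]
60.0 [-0.28 -0.78]
90.0 [-0.14 -1.17]
120.0 [ 0.18 -1.44]
150.0 [ 0.59 -1.51]
```

```bash
python3 crank.py 587.6 -94.2 40 30 60 90 120 150
```

```text
t 13.25 p [617.4 -66.9 116.4] ang 42.5 r 40.4  F tang(cw) -3.3 rad -19.2 z 9.9
30.0 [-0.23 -0.36]
60.0 [-0.31 -0.77]
90.0 [-0.17 -1.16]
120.0 [ 0.14 -1.43]
150.0 [ 0.55 -1.51]
```

Call:
drive_tool([
  {"tx":-0.23,"ty":-0.36,"tz":-0.02,"twist":0.0},
  {"tx":-0.31,"ty":-0.77,"tz":-0.02,"twist":0.0},
  {"tx":-0.17,"ty":-1.16,"tz":-0.02,"twist":0.0},
  {"tx":0.14,"ty":-1.43,"tz":-0.02,"twist":0.0},
  {"tx":0.55,"ty":-1.51,"tz":-0.02,"twist":0.0},
])

```text
clock: 13.75
tool_pos: [574.4, -133.4, 116.6]
eef_rot: [0.373, 3.117, 0.005]
ft_force: [8.4, 14.9, -2.6]
width: 0.218
gripper_force: 61.7
```

```bash
python3 crank.py 587.6 -94.2 40 36 72 108 144 180
```

```text
t 13.75 p [ 574.4 -133.4  116.6] ang -108.6 r 41.3  F tang(cw) -3.2 rad -16.8 z -2.6
36.0 [0.44 0.27]
72.0 [0.69 0.69]
108.0 [0.65 1.18]
144.0 [0.33 1.56]
180.0 [-0.15  1.67]
```

```bash
python3 crank.py 587.6 -94.2 38 36 72 108 144 180
```

```text
t 13.75 p [ 574.4 -133.4  116.6] ang -108.6 r 41.3  F tang(cw) -3.2 rad -16.8 z -2.6
36.0 [0.41 0.3 ]
72.0 [0.66 0.7 ]
108.0 [0.61 1.17]
144.0 [0.31 1.52]
180.0 [-0.15  1.63]
```

Call:
drive_tool([
  {"tx":0.41,"ty":0.3,"tz":0.0,"twist":0.0},
  {"tx":0.66,"ty":0.7,"tz":0.0,"twist":0.0},
  {"tx":0.61,"ty":1.17,"tz":0.0,"twist":0.0},
  {"tx":0.31,"ty":1.52,"tz":0.0,"twist":0.0},
  {"tx":-0.15,"ty":1.63,"tz":0.0,"twist":0.0},
])

```text
clock: 14.25
tool_pos: [599.0, -55.8, 116.5]
eef_rot: [-0.368, -3.117, 0.003]
ft_force: [-7.7, -16.4, -0.3]
width: 0.216
gripper_force: 62.3
```

```bash
python3 crank.py 587.6 -94.2 38.5 36 72 108 144 180
```

```text
t 14.25 p [599.  -55.8 116.5] ang 73.5 r 40.0  F tang(cw) -2.7 rad -17.9 z -0.3
36.0 [-0.43 -0.25]
72.0 [-0.69 -0.65]
108.0 [-0.67 -1.13]
144.0 [-0.37 -1.5 ]
180.0 [ 0.09 -1.62]
```

Call:
drive_tool([
  {"tx":0.0,"ty":0.0,"tz":0.0,"twist":0.0},
  {"tx":0.0,"ty":0.0,"tz":0.0,"twist":0.0},
])

```text
clock: 14.45
tool_pos: [600.9, -57.0, 116.7]
eef_rot: [0.371, 3.119, -0.002]
ft_force: [1.7, -4.0, -3.6]
width: 0.21
gripper_force: 61.8
```

```bash
python3 crank.py 587.6 -94.2 40 36 72 108 144 180
```

```text
t 14.45 p [600.9 -57.  116.7] ang 70.4 r 39.5  F tang(cw) 3.0 rad -3.1 z -3.6
36.0 [-0.46 -0.2 ]
72.0 [-0.71 -0.63]
108.0 [-0.65 -1.12]
144.0 [-0.32 -1.49]
180.0 [ 0.16 -1.59]
```

Call:
drive_tool([
  {"tx":-0.46,"ty":-0.2,"tz":0.0,"twist":0.0},
  {"tx":-0.71,"ty":-0.63,"tz":0.0,"twist":0.0},
  {"tx":-0.65,"ty":-1.12,"tz":0.0,"twist":0.0},
  {"tx":-0.32,"ty":-1.49,"tz":0.0,"twist":0.0},
  {"tx":0.16,"ty":-1.59,"tz":0.0,"twist":0.0},
])

```text
clock: 14.95
tool_pos: [574.5, -133.2, 116.6]
eef_rot: [0.373, 3.116, 0.0]
ft_force: [7.6, 10.6, -1.7]
width: 0.214
gripper_force: 62.3
```

Call:
drive_tool([
  {"tx":0.46,"ty":0.2,"tz":0.0,"twist":0.0},
  {"tx":0.71,"ty":0.63,"tz":0.0,"twist":0.0},
  {"tx":0.65,"ty":1.12,"tz":0.0,"twist":0.0},
  {"tx":0.32,"ty":1.49,"tz":0.0,"twist":0.0},
  {"tx":-0.16,"ty":1.59,"tz":0.0,"twist":0.0},
])

```text
clock: 15.45
tool_pos: [599.1, -55.9, 116.6]
eef_rot: [-0.368, -3.117, 0.003]
ft_force: [-8.2, -16.4, 1.0]
width: 0.213
gripper_force: 63.0
```

Call:
drive_tool([
  {"tx":0.0,"ty":0.0,"tz":0.0,"twist":0.0},
  {"tx":0.0,"ty":0.0,"tz":0.0,"twist":0.0},
])

```text
clock: 15.65
tool_pos: [600.8, -57.0, 116.7]
eef_rot: [0.371, 3.119, -0.002]
ft_force: [1.9, -3.2, -4.0]
width: 0.211
gripper_force: 62.5
```

```bash
python3 crank.py 587.6 -94.2 40 36 72 108 144 180
```

```text
t 15.65 p [600.8 -57.  116.7] ang 70.5 r 39.5  F tang(cw) 2.8 rad -2.4 z -4.0
36.0 [-0.46 -0.2 ]
72.0 [-0.71 -0.63]
108.0 [-0.66 -1.12]
144.0 [-0.33 -1.49]
180.0 [ 0.16 -1.59]
```

Call:
drive_tool([
  {"tx":-0.46,"ty":-0.2,"tz":0.0,"twist":0.0},
  {"tx":-0.71,"ty":-0.63,"tz":0.0,"twist":0.0},
  {"tx":-0.65,"ty":-1.12,"tz":0.0,"twist":0.0},
  {"tx":-0.32,"ty":-1.49,"tz":0.0,"twist":0.0},
  {"tx":0.16,"ty":-1.59,"tz":0.0,"twist":0.0},
])

```text
clock: 16.15
tool_pos: [574.4, -133.2, 116.6]
eef_rot: [0.374, 3.116, 0.001]
ft_force: [7.0, 10.3, -0.7]
width: 0.211
gripper_force: 62.9
```

Call:
drive_tool([
  {"tx":0.46,"ty":0.2,"tz":0.0,"twist":0.0},
  {"tx":0.71,"ty":0.63,"tz":0.0,"twist":0.0},
  {"tx":0.65,"ty":1.12,"tz":0.0,"twist":0.0},
  {"tx":0.32,"ty":1.49,"tz":0.0,"twist":0.0},
  {"tx":-0.16,"ty":1.59,"tz":0.0,"twist":0.0},
])

```text
clock: 16.65
tool_pos: [599.1, -55.8, 116.6]
eef_rot: [-0.368, -3.117, 0.003]
ft_force: [-8.4, -16.2, 1.3]
width: 0.215
gripper_force: 63.5
```

Call:
drive_tool([
  {"tx":0.0,"ty":0.0,"tz":0.0,"twist":0.0},
  {"tx":0.0,"ty":0.0,"tz":0.0,"twist":0.0},
])

```text
clock: 16.85
tool_pos: [600.7, -57.0, 116.7]
eef_rot: [0.371, 3.119, -0.001]
ft_force: [1.7, -4.3, -3.3]
width: 0.216
gripper_force: 62.9
```

```bash
python3 crank.py 587.6 -94.2 40 14 28 42 56 70 84 98 112 126 140 154 168 182
python3 - <<'E'
from h import *
S=camera_info("scene");a=grab_frame("scene");h=cv2.cvtColor(a,cv2.COLOR_RGB2HSV)
m=((h[...,1]<50)&(h[...,2]>200)).astype(np.uint8)
n,l,st,ce=cv2.connectedComponentsWithStats(m)
for i in range(1,n):
    q=onz(S,ce[i],122)[:2]-[524.5,113.5];r=np.hypot(*q)
    if 60<r<110 and st[i,4]>8: print(st[i],ce[i].round(1),r.round(1),np.degrees(np.arctan2(q[1],q[0])).round(1))
b=np.load("a.npy");h=cv2.cvtColor(b,cv2.COLOR_RGB2HSV)
print("before")
n,l,st,ce=cv2.connectedComponentsWithStats(((h[...,1]<50)&(h[...,2]>200)).astype(np.uint8))
for i in range(1,n):
    q=onz(S,ce[i],122)[:2]-[524.5,113.5];r=np.hypot(*q)
    if 60<r<110 and st[i,4]>8: print(st[i],ce[i].round(1),r.round(1),np.degrees(np.arctan2(q[1],q[0])).round(1))
E
```

```text
t 16.85 p [600.7 -57.  116.7] ang 70.6 r 39.5  F tang(cw) 3.0 rad -3.5 z -3.3
14.0 [-0.2  -0.04]
28.0 [-0.37 -0.13]
42.0 [-0.52 -0.26]
56.0 [-0.63 -0.42]
70.0 [-0.7 -0.6]
84.0 [-0.73 -0.79]
98.0 [-0.7  -0.99]
112.0 [-0.63 -1.17]
126.0 [-0.52 -1.33]
140.0 [-0.38 -1.46]
154.0 [-0.2  -1.55]
168.0 [-0.01 -1.59]
182.0 [ 0.18 -1.59]
[269 202   8   5  33] [272.7 203.8] 82.5 -149.3
[242 217   9   6  40] [246.  219.4] 85.8 -58.9
[251 221  15  18  80] [255.7 226.5] 64.9 -25.5
[270 235   6   3  14] [272.4 235.9] 80.6 29.1
before
[274 202   8   5  32] [277.7 204.1] 82.7 -160.9
[243 214   8   5  33] [246.6 216.2] 86.0 -70.1
[266 221  37  40 697] [284.5 241. ] 109.3 48.8
```

Call:
drive_tool([
  {"tx":-0.37,"ty":-0.13,"tz":0.0,"twist":0.0},
  {"tx":-0.63,"ty":-0.42,"tz":0.0,"twist":0.0},
  {"tx":-0.73,"ty":-0.79,"tz":0.0,"twist":0.0},
  {"tx":-0.73,"ty":-0.79,"tz":0.0,"twist":0.0},
  {"tx":-0.73,"ty":-0.79,"tz":0.0,"twist":0.0},
])

```text
clock: 17.4
tool_pos: [626.6, -104.2, 116.6]
eef_rot: [0.373, 3.118, -0.001]
ft_force: [2.0, -4.0, -2.0]
width: 0.216
gripper_force: 63.1
```

```bash
python3 crank.py 587.6 -94.2 40 10 20 30 40 50 60 70 80 90 100
```

```text
t 17.40 p [ 626.6 -104.2  116.6] ang -14.4 r 40.2  F tang(cw) 3.4 rad 2.9 z -2.0
10.0 [ 0.01 -0.15]
20.0 [ 0.05 -0.28]
30.0 [ 0.11 -0.41]
40.0 [ 0.19 -0.52]
50.0 [ 0.29 -0.62]
60.0 [ 0.41 -0.7 ]
70.0 [ 0.53 -0.75]
80.0 [ 0.67 -0.79]
90.0 [ 0.81 -0.8 ]
100.0 [ 0.95 -0.78]
```

Call:
drive_tool([
  {"tx":0.01,"ty":-0.15,"tz":0.0,"twist":0.0},
  {"tx":0.05,"ty":-0.28,"tz":0.0,"twist":0.0},
  {"tx":0.08,"ty":-0.35,"tz":0.0,"twist":0.0},
  {"tx":0.11,"ty":-0.41,"tz":0.0,"twist":0.0},
  {"tx":0.13,"ty":-0.44,"tz":0.0,"twist":0.0},
])

```text
clock: 17.9
tool_pos: [615.3, -123.7, 116.7]
eef_rot: [0.371, 3.119, -0.0]
ft_force: [4.3, -0.6, -2.3]
width: 0.218
gripper_force: 63.0
```

```bash
python3 crank.py 587.6 -94.2 40 2 4 6 8 10 12 14 16 18 20
```

```text
t 17.90 p [ 615.3 -123.7  116.7] ang -46.8 r 40.5  F tang(cw) -2.7 rad 3.3 z -2.3
2.0 [ 0.01 -0.02]
4.0 [ 0.03 -0.04]
6.0 [ 0.05 -0.06]
8.0 [ 0.06 -0.08]
10.0 [ 0.08 -0.1 ]
12.0 [ 0.1  -0.12]
14.0 [ 0.12 -0.14]
16.0 [ 0.14 -0.16]
18.0 [ 0.16 -0.18]
20.0 [ 0.19 -0.2 ]
```

Call:
drive_tool([
  {"tx":0.03,"ty":-0.04,"tz":0.0,"twist":0.0},
  {"tx":0.05,"ty":-0.065,"tz":0.0,"twist":0.0},
  {"tx":0.068,"ty":-0.089,"tz":0.0,"twist":0.0},
])

```text
clock: 18.2
tool_pos: [611.1, -127.2, 116.7]
eef_rot: [0.371, 3.119, -0.001]
ft_force: [5.2, -1.7, -0.4]
width: 0.215
gripper_force: 63.1
```

Call:
drive_tool([
  {"tx":0.03,"ty":-0.03,"tz":0.0,"twist":0.0},
  {"tx":0.055,"ty":-0.055,"tz":0.0,"twist":0.0},
  {"tx":0.08,"ty":-0.079,"tz":0.0,"twist":0.0},
])

```text
clock: 18.5
tool_pos: [606.3, -130.2, 116.7]
eef_rot: [0.371, 3.119, -0.001]
ft_force: [4.7, -1.8, -0.4]
width: 0.215
gripper_force: 63.1
```

Call:
drive_tool([
  {"tx":0.03,"ty":-0.022,"tz":0.0,"twist":0.0},
  {"tx":0.06,"ty":-0.045,"tz":0.0,"twist":0.0},
  {"tx":0.09,"ty":-0.067,"tz":0.0,"twist":0.0},
])

```text
clock: 18.8
tool_pos: [601.0, -132.5, 116.6]
eef_rot: [0.371, 3.119, -0.001]
ft_force: [3.4, -2.9, -1.0]
width: 0.215
gripper_force: 63.1
```

Call:
drive_tool([
  {"tx":0.033,"ty":-0.018,"tz":0.0,"twist":0.0},
  {"tx":0.066,"ty":-0.036,"tz":0.0,"twist":0.0},
  {"tx":0.098,"ty":-0.054,"tz":0.0,"twist":0.0},
])

```text
clock: 19.1
tool_pos: [595.5, -134.0, 116.6]
eef_rot: [0.371, 3.119, -0.002]
ft_force: [3.2, -2.9, -0.6]
width: 0.209
gripper_force: 63.2
```

Call:
drive_tool([
  {"tx":0.035,"ty":-0.013,"tz":0.0,"twist":0.0},
  {"tx":0.07,"ty":-0.026,"tz":0.0,"twist":0.0},
  {"tx":0.105,"ty":-0.039,"tz":0.0,"twist":0.0},
])

```text
clock: 19.4
tool_pos: [589.8, -134.7, 116.6]
eef_rot: [0.371, 3.119, -0.002]
ft_force: [2.8, -3.9, 0.6]
width: 0.217
gripper_force: 63.3
```

Call:
drive_tool([
  {"tx":0.036,"ty":-0.01,"tz":0.0,"twist":0.0},
  {"tx":0.073,"ty":-0.02,"tz":0.0,"twist":0.0},
  {"tx":0.109,"ty":-0.03,"tz":0.0,"twist":0.0},
])

```text
clock: 19.7
tool_pos: [584.1, -134.6, 116.6]
eef_rot: [0.371, 3.12, -0.001]
ft_force: [2.1, -4.4, 1.3]
width: 0.214
gripper_force: 63.4
```

Call:
drive_tool([
  {"tx":0.037,"ty":-0.005,"tz":0.0,"twist":0.0},
  {"tx":0.074,"ty":-0.01,"tz":0.0,"twist":0.0},
  {"tx":0.112,"ty":-0.015,"tz":0.0,"twist":0.0},
])

```text
clock: 20.0
tool_pos: [578.6, -133.8, 116.6]
eef_rot: [0.371, 3.119, -0.0]
ft_force: [1.2, -3.0, 2.8]
width: 0.216
gripper_force: 63.5
```

Call:
drive_tool([
  {"tx":0.037,"ty":0.002,"tz":0.0,"twist":0.0},
  {"tx":0.074,"ty":0.004,"tz":0.0,"twist":0.0},
  {"tx":0.112,"ty":0.007,"tz":0.0,"twist":0.0},
])

```text
clock: 20.3
tool_pos: [573.2, -132.1, 116.6]
eef_rot: [0.371, 3.119, -0.001]
ft_force: [0.4, -4.2, 4.2]
width: 0.216
gripper_force: 63.7
```

Call:
drive_tool([
  {"tx":0.037,"ty":0.007,"tz":0.0,"twist":0.0},
  {"tx":0.074,"ty":0.014,"tz":0.0,"twist":0.0},
  {"tx":0.11,"ty":0.022,"tz":0.0,"twist":0.0},
])

```text
clock: 20.6
tool_pos: [568.1, -129.7, 116.6]
eef_rot: [0.371, 3.12, -0.0]
ft_force: [1.3, -4.9, 5.2]
width: 0.216
gripper_force: 63.8
```

Call:
drive_tool([
  {"tx":0.025,"ty":0.009,"tz":-0.01,"twist":0.0},
  {"tx":0.053,"ty":0.018,"tz":-0.01,"twist":0.0},
  {"tx":0.075,"ty":0.026,"tz":-0.01,"twist":0.0},
])

```text
clock: 20.9
tool_pos: [564.5, -127.4, 116.6]
eef_rot: [-0.371, -3.119, -0.0]
ft_force: [0.0, -4.8, 1.8]
width: 0.21
gripper_force: 63.6
```

Call:
drive_tool([
  {"tx":0.033,"ty":0.014,"tz":0.0,"twist":0.0},
  {"tx":0.067,"ty":0.028,"tz":0.0,"twist":0.0},
  {"tx":0.103,"ty":0.043,"tz":0.0,"twist":0.0},
])

```text
clock: 21.2
tool_pos: [560.1, -123.9, 116.6]
eef_rot: [-0.371, -3.119, -0.001]
ft_force: [0.8, -3.9, 1.8]
width: 0.213
gripper_force: 63.5
```

Call:
drive_tool([
  {"tx":0.031,"ty":0.02,"tz":0.0,"twist":0.0},
  {"tx":0.062,"ty":0.04,"tz":0.0,"twist":0.0},
  {"tx":0.094,"ty":0.061,"tz":0.0,"twist":0.0},
])

```text
clock: 21.5
tool_pos: [556.4, -119.7, 116.6]
eef_rot: [-0.371, -3.119, -0.001]
ft_force: [1.1, -3.5, 1.1]
width: 0.214
gripper_force: 63.5
```

Call:
drive_tool([
  {"tx":0.028,"ty":0.025,"tz":0.0,"twist":0.0},
  {"tx":0.056,"ty":0.05,"tz":0.0,"twist":0.0},
  {"tx":0.084,"ty":0.074,"tz":0.0,"twist":0.0},
])

```text
clock: 21.8
tool_pos: [553.2, -115.2, 116.6]
eef_rot: [-0.371, -3.119, -0.001]
ft_force: [1.7, -2.2, 0.5]
width: 0.214
gripper_force: 63.4
```

Call:
drive_tool([
  {"tx":0.025,"ty":0.028,"tz":0.0,"twist":0.0},
  {"tx":0.05,"ty":0.056,"tz":0.0,"twist":0.0},
  {"tx":0.074,"ty":0.085,"tz":0.0,"twist":0.0},
])

```text
clock: 22.1
tool_pos: [550.8, -110.4, 116.6]
eef_rot: [0.371, 3.119, 0.0]
ft_force: [3.3, -4.2, -2.5]
width: 0.213
gripper_force: 63.1
```

Call:
drive_tool([
  {"tx":0.012,"ty":0.017,"tz":0.0,"twist":0.0},
  {"tx":0.024,"ty":0.034,"tz":0.0,"twist":0.0},
])

```text
clock: 22.3
tool_pos: [550.1, -108.8, 116.6]
eef_rot: [0.371, 3.119, -0.001]
ft_force: [3.2, -4.7, -4.3]
width: 0.211
gripper_force: 63.0
```

Call:
drive_tool([
  {"tx":0.011,"ty":0.018,"tz":0.0,"twist":0.0},
  {"tx":0.022,"ty":0.036,"tz":0.0,"twist":0.0},
])

```text
clock: 22.5
tool_pos: [549.6, -107.3, 116.6]
eef_rot: [0.371, 3.119, -0.002]
ft_force: [3.5, -5.7, -3.4]
width: 0.214
gripper_force: 62.9
```

The crank has stiffened by about 3.6 N above the winding force after 4.13 turns, where it was expected. I stop there, let go and lift clear.

Call:
drive_tool([
  {"tx":0.0,"ty":0.0,"tz":0.0,"twist":0.0},
  {"tx":0.0,"ty":0.0,"tz":0.0,"twist":0.0},
  {"tx":0.0,"ty":0.0,"tz":0.0,"twist":0.0},
  {"tx":0.0,"ty":0.0,"tz":0.0,"twist":0.0},
], fingers=-0.05)

```text
clock: 22.9
tool_pos: [549.2, -106.3, 116.8]
eef_rot: [-0.371, -3.119, -0.001]
ft_force: [0.4, 0.2, 0.1]
width: 0.478
gripper_force: 0.0
```

Call:
drive_tool([
  {"tx":0.0,"ty":0.0,"tz":-0.3,"twist":0.0},
  {"tx":0.0,"ty":0.0,"tz":-1.0,"twist":0.0},
  {"tx":0.0,"ty":0.0,"tz":-1.8,"twist":0.0},
  {"tx":0.0,"ty":0.0,"tz":-2.7,"twist":0.0},
  {"tx":0.0,"ty":0.0,"tz":-3.6,"twist":0.0},
])

```text
clock: 23.4
tool_pos: [549.0, -106.4, 299.7]
eef_rot: [0.371, 3.119, -0.0]
ft_force: [0.2, 0.2, -0.1]
width: 0.477
gripper_force: 0.0
```

```bash
python3 - <<'E'
from h import *
o=observe();print(o["clock"],o["tool_pos"],o["ft_force"])
C=np.array([524.5,113.5])
for n in("scene","wrist"):
    c=camera_info(n);a=grab_frame(n);h=cv2.cvtColor(a,cv2.COLOR_RGB2HSV)
    k,l,st,ce=cv2.connectedComponentsWithStats(((h[...,1]<50)&(h[...,2]>200)).astype(np.uint8))
    for i in range(1,k):
        q=onz(c,ce[i],122)[:2]-C;r=np.hypot(*q)
        if 65<r<105 and 10<st[i,4]<3000: print(n,st[i],r.round(1),np.degrees(np.arctan2(q[1],q[0])).round(1))
c=camera_info("wrist");a=grab_frame("wrist");g=a.max(2)
k,l,st,ce=cv2.connectedComponentsWithStats((g<50).astype(np.uint8))
for i in range(1,k):
    if 150<st[i,4]<2000: print("dark",st[i],onz(c,ce[i],130).round(1))
E
```

```text
23.4 [ 548.95828856 -106.37171324  299.7186827 ] [ 0.227741    0.15700029 -0.1312833 ]
scene [276 202   8   5  33] 83.8 -164.4
scene [244 213   8   4  28] 85.3 -75.7
scene [268 219  36  26 341] 66.7 59.5
wrist [454   0  15   3  27] 73.2 -158.1
wrist [391 113  30  29 685] 86.7 -73.5
wrist [395 161  32  13 199] 103.5 -52.9
wrist [456 180  10   8  33] 97.8 -23.4
wrist [469 180  15  19 153] 101.9 -13.8
wrist [451 185   5   7  18] 104.1 -26.2
dark [   0   28   52   54 1756] [ 416.2 -273.4  130. ]
dark [249 148  20  27 420] [ 546.9 -107.3  130. ]
```

```bash
python3 -c "
from workcell import job
print(job.sign_off())"
```

```text
the job is handed in; nothing more can be done
None
```

The vial is upright in the cup, and I wound the crank about 4.1 turns clockwise until it stiffened by roughly 3.6 N over the winding force. I then let go, lifted clear and handed the job in at about 23 s; the sign-off gave no verdict, so whether it passed isn't known.

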